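# Pack the round basket with dropper bottles and slide it under the lamp hood

## Task

Pack the two loose dropper bottles into the round steel basket so that all seven stand upright on its floor, one in the middle and six around it. Then slide the basket along the bench, without lifting it, in under the low lamp hood until it is fully home at the back panel, and let go. Tip no dropper bottle over and leave the flask, the beaker and the squeeze bottle where they are.

Things in the scene. Friction and masses are not known exactly. Their poses are not given: they have to be found in the camera images.
- bottle_a: Dropper bottle, 97 mm tall: round glass body 35 mm in diameter and about 64 mm high with sloping shoulder, collar 22 mm in diameter from 58 to 72 mm, black rubber bulb 13 mm in diameter from 72 to 97 mm, 62 g. Origin: centre of its underside, z up. Stands in the basket at the start, in one of the six places of the ring.
- bottle_b: Dropper bottle, 97 mm tall: round glass body 35 mm in diameter and about 64 mm high with sloping shoulder, collar 22 mm in diameter from 58 to 72 mm, black rubber bulb 13 mm in diameter from 72 to 97 mm, 62 g. Origin: centre of its underside, z up. Stands in the basket at the start, in one of the six places of the ring.
- bottle_c: Dropper bottle, 97 mm tall: round glass body 35 mm in diameter and about 64 mm high with sloping shoulder, collar 22 mm in diameter from 58 to 72 mm, black rubber bulb 13 mm in diameter from 72 to 97 mm, 62 g. Origin: centre of its underside, z up. Stands in the basket at the start, in one of the six places of the ring.
- bottle_d: Dropper bottle, 97 mm tall: round glass body 35 mm in diameter and about 64 mm high with sloping shoulder, collar 22 mm in diameter from 58 to 72 mm, black rubber bulb 13 mm in diameter from 72 to 97 mm, 62 g. Origin: centre of its underside, z up. Stands in the basket at the start, in one of the six places of the ring.
- bottle_e: Dropper bottle, 97 mm tall: round glass body 35 mm in diameter and about 64 mm high with sloping shoulder, collar 22 mm in diameter from 58 to 72 mm, black rubber bulb 13 mm in diameter from 72 to 97 mm, 62 g. Origin: centre of its underside, z up. Stands in the basket at the start, in one of the six places of the ring.
- bottle_f: Dropper bottle, 97 mm tall: round glass body 35 mm in diameter and about 64 mm high with sloping shoulder, collar 22 mm in diameter from 58 to 72 mm, black rubber bulb 13 mm in diameter from 72 to 97 mm, 62 g. Origin: centre of its underside, z up. Stands loose on the bench at the start, to be packed into the basket. The seven bottles are all alike.
- bottle_g: Dropper bottle, 97 mm tall: round glass body 35 mm in diameter and about 64 mm high with sloping shoulder, collar 22 mm in diameter from 58 to 72 mm, black rubber bulb 13 mm in diameter from 72 to 97 mm, 62 g. Origin: centre of its underside, z up. Stands loose on the bench at the start, to be packed into the basket. The seven bottles are all alike.
- basket: Loose round steel basket, open at the top: 120 mm outside, 115 mm inside, 50 mm high, 0.35 kg empty, 0.8 kg loaded. Origin: centre of its underside, z up, its grip on its own -x side. Five places of its ring are taken at the start; the middle and one place of the ring, in any direction, are empty.
- basket_floor (a point): Basket's axis at the top of the loose rubber liner on its floor, where bottles stand, 6 mm above its underside. Seven 35 mm bottles just fit as a hexagon: one in the middle, six in a ring with their centres about 38 mm from this axis, 60 degrees apart, 2 to 3 mm between neighbours.
- basket_grip (a point): Middle of the basket's flat upright steel grip: a plate 10 mm thick across its y, 24 mm long in x, from 6 to 58 mm above the bench. It lies 83 mm from the basket's axis, 11 mm clear of the wall, joined to it by two arms. Axes as the basket's: the wall is on its +x side. At the start the grip faces roughly to the right (world -y), away from the hood.
- hood: Low white lamp hood fixed to the bench, open only at its front, which faces to the right (world -y, give or take 13 degrees): roof 113 mm above the bench, 26 mm thick; 180 mm between side panels. x points from the front to the back panel, z up. Origin: on the bench, midway between these, where the basket's axis stands when the basket touches the back panel (its face is 61 mm behind).
- hood_front (a point): Middle of the hood's open front, on the bench below the roof's front edge, 95 mm before the hood's origin. The loaded basket, 103 mm high, passes under the roof with 10 mm to spare. Its grip then ends level with this edge, so a tool pointing straight down may strike the roof.
- flask: Conical glass flask with cork, 60 mm in diameter, 108 mm tall, bystander. Origin: centre of its underside.
- beaker: Small glass beaker, 55 mm in diameter, 68 mm tall, bystander. Origin: centre of its underside.
- squeeze_bottle: White squeeze bottle with bent spout, 60 mm in diameter, 184 mm tall, bystander. Origin: centre of its underside.
There are look-alikes about, which are no part of the job. What is shaped like the bottle_d but orange or turquoise is not meant.

How it is judged:
By the outcome, as a careful person would: the job done as asked, in the order asked, and still so for the second after the job is handed in, with the robot touching nothing.
It also fails if it takes over 72 s, if anything falls off the work surface, if the arm or the gripper's body presses on something with over 40 N, if the wrist force passes 120 N, or if a joint passes its speed limit or range.

## Robot

A 7-joint arm with a two-finger parallel gripper is mounted at the origin on a cart in front of the work surface, level with it; the furniture and walls round the work are solid. World frame = base frame: x ahead of the robot, y to its left, z up, the work surface at z = 0. Lengths are in m, angles in rad, forces in N, time in s.
With the tool pointing down it reaches from about 0.4 to 0.85 m from the base axis. Payload 6.9 kg.
Tool frame: the origin (TCP) lies at the very end of the fingers, on their centre line; the grasp point (between the pads) lies 19 mm behind it (arm.hold_point_z is the distance from the TCP to the grasp point, in m); z points along the fingers, y is the line along which they close (so a half turn about z gives the same grasp; the last joint's range is limited). The gripper opens to 85 mm and grips with 20 to 120 N. Pads are 22 mm wide; open, the fingers measure 114 mm over their backs; the gripper's body (76 mm by 85 mm) begins 54 mm behind the grasp point. The pads swing forward as they close: fully open they stand 13 mm farther back than shut.
Start: joints at [1.264, 0.507, -0.238, 1.5, 0.126, 1.149, -0.155], TCP at [0.25, -0.573, 0.231] pointing down, gripper open.
Joint ranges: [-3.08, 3.08], [-0.24, 2.05], [-1.43, 1.35], [0, 2.5], [-1.52, 4.66], [0.17, 1.96], [-2.89, 2.89]. Speed limits (rad/s): [2.39, 2.39, 3.14, 3.14, 3.14, 3.14, 3.14].

## Interface

Orientations are given as [roll, pitch, yaw] about the fixed x, y, z axes, in that order (R = Rz(yaw) Ry(pitch) Rx(roll)).
In Python, from rig import arm gives the robot as it stands.
- The arm moves only by the tool play_rows, never from a script. Its argument "plan" is a list that holds one entry, the list of rows, each a list of 5 numbers: the shift along the world's x, y, z in m, then the turn about the world's z in degrees, then the gripper's target within -1 to 1 (fully open at 1, half-way at 0, shut at -1). A call has 1 to 8 rows; each row is the pose to reach, as a shift and turn from the pose commanded when the call began; what a row does not reach only later rows make up. A row lasts 1/10 s, in which the tool goes at most 50 mm and 8.59 degrees, less where a joint would pass 70% of its speed; a pose out of reach is approached as far as the arm can. A call with a gripper value outside its range is refused whole. The fingers move at their own pace and stop on an object; "squeeze" is the grip in N (left out, the last holds). Time passes only in rows, so rows that repeat a pose let the fingers close. It gives the time, the measured TCP pose, the force, the opening and the grip force at its end, in the units of the state.
- arm.sense(): the state, without advancing time (a new reading comes with each control period).
- arm.capture(name): name is "side" or "top"; returns a dict with "frame" (384x512x3 uint8, red, green, blue), "vertical_fov" (degrees; the focal length in pixels is half the picture's height over the tangent of half this angle, whatever the lens; pixels are square), "cx", "cy" (the principal point, pixels), "extrinsics" (4x4, takes a point from camera to world coordinates). Camera axes: x right, y down, z forward; pixel columns grow to the right and rows downward; lengths in m; the calibration is good to about 2 mm. A picture is of the moment at which its call begins. There is no depth.
- arm.sign_off(): hands the job in; it is judged then, once.
The state is a dict: "clock": time; "joint_pos": joint angles; "dq": joint speeds; "joint_efforts": joint torques, N m; "tcp_pos": TCP position; "tool_rot": TCP orientation; "force": force on the tool from outside, world axes, zero at the start; "wrist_torque": the same for the moment, N m; "width": finger opening in m; "grasp_force": force on a finger pad.
Only numpy, scipy, OpenCV 4.12 (cv2) and the standard library are available. Lean on these libraries where they do the work, as an engineer would, in place of code of your own. Each camera call takes 0.05 s, during which the arm holds its last target. There are 200 camera calls.

## Working session

There is one attempt and no reset: what is moved stays moved. The work goes in short steps, Python scripts to look and compute and a tool call to move; the robot and the scene stay as the last step left them, time stands still between calls to the robot, and variables do not carry over. Pictures are saved under pics/ and viewed, at most 10 in all, crops included, and the job is handed in when it is done.

Besides the shell and the picture viewer there is one more tool, called after ">>>" as name(argument=value, ...) on one line, values as JSON. play_rows: Moves the arm, as the interface text tells. Its arguments: {"type":"object","properties":{"plan":{"type":"array"},"squeeze":{"type":"number"}},"required":["plan"]}

```bash
ls; mkdir -p pics
cat > h.py <<'E'
import numpy as np, cv2
from rig import arm
def cap(n):
    c=arm.capture(n); f=c["frame"].shape[0]/2/np.tan(np.radians(c["vertical_fov"])/2)
    return c,f
def px2w(c,f,u,v,z):
    T=np.array(c["extrinsics"]); d=T[:3,:3]@np.array([(u-c["cx"])/f,(v-c["cy"])/f,1]); o=T[:3,3]
    return o+d*(z-o[2])/d[2]
def w2px(c,f,p):
    T=np.array(c["extrinsics"]); q=T[:3,:3].T@(np.array(p)-T[:3,3]); return f*q[:2]/q[2]+[c["cx"],c["cy"]]
E
python3 - <<'E'
from h import *
for n in("top","side"):
    c,f=cap(n); print(n,f,c["cx"],c["cy"],np.round(c["extrinsics"],3).tolist())
    cv2.imwrite(f"pics/{n}0.png",cv2.resize(c["frame"][...,::-1],(800,600),interpolation=cv2.INTER_CUBIC))
    np.save(n+"0.npy",c["frame"])
s=arm.sense();print({k:np.round(v,3).tolist() for k,v in s.items()},arm.hold_point_z)
E
```

```text
pics
top 428.96917578646713 251.40336027207633 196.23576026270877 [[0.001, -0.982, 0.188, 0.371], [-1.0, -0.002, -0.008, 0.001], [0.008, -0.188, -0.982, 1.212], [0.0, 0.0, 0.0, 1.0]]
side 357.1815367638512 256.2061645533647 186.2696098973592 [[-0.196, -0.69, 0.696, -0.201], [-0.98, 0.127, -0.151, 0.154], [0.016, -0.712, -0.702, 0.872], [0.0, 0.0, 0.0, 1.0]]
{'clock': 0.1, 'joint_pos': [1.264, 0.508, -0.238, 1.501, 0.126, 1.149, -0.155], 'dq': [-0.001, -0.001, 0.001, -0.001, 0.001, -0.001, -0.001], 'joint_efforts': [-0.006, -62.183, -2.195, -25.02, 0.013, 0.008, -0.0], 'tcp_pos': [0.25, -0.572, 0.231], 'tool_rot': [-3.14, 0.0, 0.412], 'force': [-0.576, -0.929, -0.653], 'wrist_torque': [0.009, -0.001, -0.026], 'grasp_force': 0.0, 'width': 0.085} 0.0187
```

View pics/top0.png

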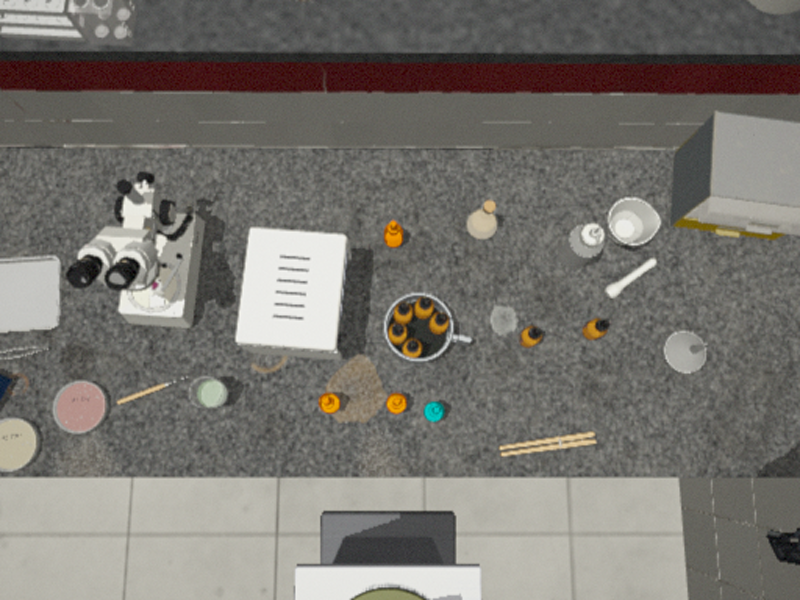

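View pics/side0.png

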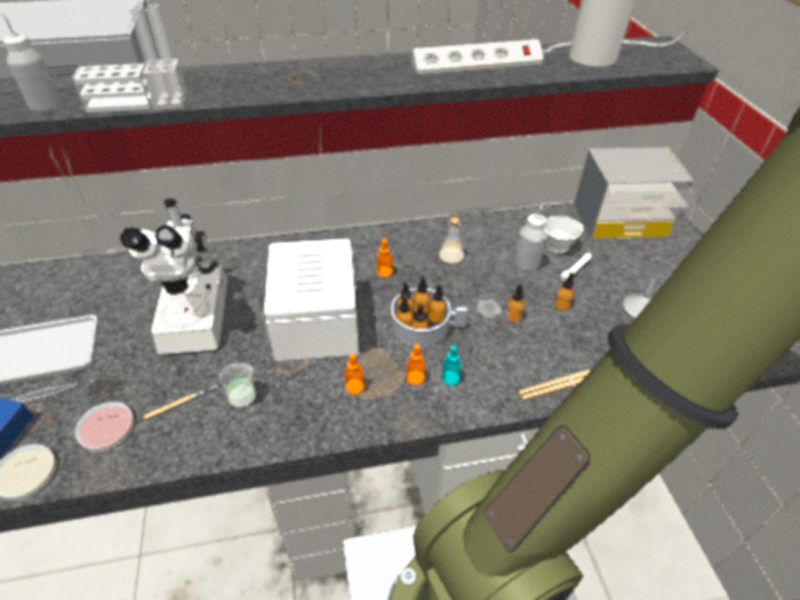

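The top view shows the hood's roof at (295,290), the basket at (420,328) with its grip at (462,339), and two loose amber bottles at (531,336) and (597,328). The look-alikes are bright orange at (393,234), (330,403) and (397,403), and turquoise at (434,411). The amber ones match the five in the basket, so I'll confirm them in a crop.

Run:
```python
from h import *
a=np.load("top0.npy")[180:245,235:395]; b=np.load("side0.npy")[170:230,240:385]
a=cv2.resize(a,(800,325),interpolation=cv2.INTER_CUBIC); b=cv2.resize(b,(660,273),interpolation=cv2.INTER_CUBIC)
o=np.zeros((600,800,3),np.uint8); o[:325]=a; o[325:598,:660]=b
cv2.imwrite("pics/crop1.png",o[...,::-1])
```

```text
(no output)
```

View pics/crop1.png

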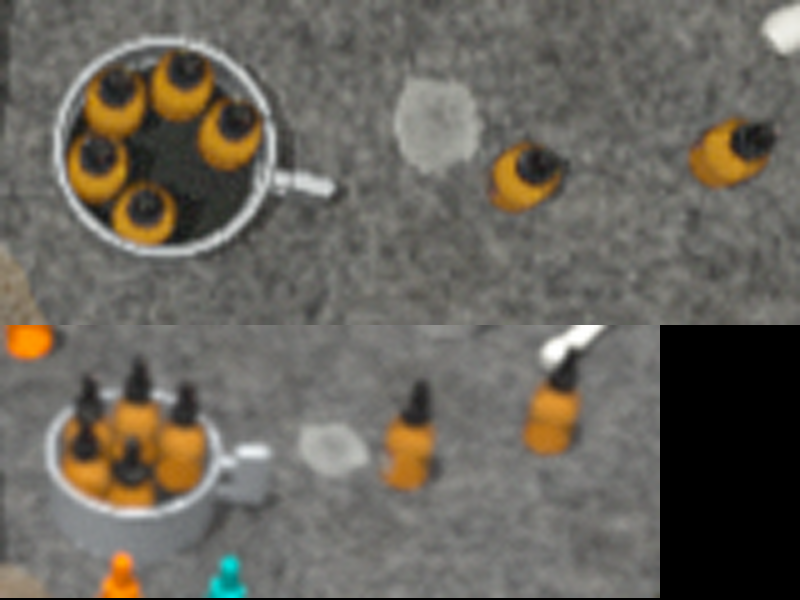

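Both loose amber bottles are confirmed, at crop pixels (525,175) and (730,152). The pale blob at (435,125) is a flat stain. The free ring place is at the lower right, about (215,200). Next I'll fit the poses.

```bash
cat > fit.py <<'E'
from h import *
from scipy.optimize import minimize
def ring(x,y,z,r,n=40):
    t=np.linspace(0,2*np.pi,n,endpoint=False); return np.c_[x+r*np.cos(t),y+r*np.sin(t),np.full(n,z)]
S=4
def hull(c,f,P,shape):
    q=np.array([w2px(c,f,p) for p in P]); m=np.zeros((shape[0]*S,shape[1]*S),np.uint8)
    cv2.fillConvexPoly(m,cv2.convexHull(np.int32(np.round((q+.5)*S))),1); return m
def bottle(c,f,x,y,z0,shape):
    m=hull(c,f,np.r_[ring(x,y,z0,.0175),ring(x,y,z0+.05,.0175),ring(x,y,z0+.06,.011)],shape)
    k=hull(c,f,np.r_[ring(x,y,z0+.060,.011),ring(x,y,z0+.072,.011)],shape)|hull(c,f,np.r_[ring(x,y,z0+.072,.0065),ring(x,y,z0+.096,.0065)],shape)
    return m,k
def amber(fr):
    h=cv2.cvtColor(cv2.resize(fr,None,fx=S,fy=S,interpolation=cv2.INTER_LINEAR),cv2.COLOR_RGB2HSV)
    return ((h[...,0]>8)&(h[...,0]<28)&(h[...,1]>120)&(h[...,2]>60)&(h[...,2]<235)).astype(np.uint8)
def fitb(views,x,y,z0,r=.03):
    ds=[(c,f,amber(c["frame"])) for c,f in views]
    def cost(p):
        s=0
        for c,f,a in ds:
            m,k=bottle(c,f,p[0],p[1],z0,c["frame"].shape); m=m&~k
            w=cv2.dilate(hull(c,f,np.r_[ring(x,y,z0,r),ring(x,y,z0+.06,r)],c["frame"].shape),np.ones((3,3)))
            s+=1-(m&a).sum()/max(1,((m|a)&(w|m)&~k).sum())
        return s
    return min((minimize(cost,[x+i,y+j],method="Nelder-Mead",options=dict(initial_simplex=[[x+i,y+j],[x+i+.006,y+j],[x+i,y+j+.006]],xatol=2e-4,fatol=1e-4)) for i in(0,.006) for j in (0,.006)),key=lambda r:r.fun)
def fitrim(c,f,x,y):
    g=cv2.GaussianBlur(cv2.cvtColor(c["frame"],cv2.COLOR_RGB2GRAY),(0,0),.7).astype(np.float32)
    def cost(p):
        q=np.array([w2px(c,f,P) for P in ring(p[0],p[1],.05,.0588,120)],np.float32)
        return -cv2.remap(g,q[:,:1],q[:,1:],cv2.INTER_LINEAR).mean()
    return min((minimize(cost,[x+i,y+j],method="Nelder-Mead",options=dict(initial_simplex=[[x+i,y+j],[x+i+.005,y+j],[x+i,y+j+.005]])) for i in(-.004,0,.004) for j in (-.004,0,.004)),key=lambda r:r.fun)
E
python3 - <<'E'
from fit import *
t=cap("top"); s=cap("side")
cr=lambda u,v:(u/5+235,v/5+180)
for n,u,v in(("near",520,180),("far",725,158)):
    p=px2w(*t,*cr(u,v),.04); print(n,p.round(4))
    for V in ([t],[s],[t,s]):
        r=fitb(V,p[0],p[1],0); print(r.x.round(4),round(r.fun,2))
p=px2w(*t,*cr(165,147),.05)
for V in(t,s):
    r=fitrim(*V,p[0],p[1]); print("rim",p.round(4),r.x.round(4),r.fun)
B=fitrim(*t,p[0],p[1]).x
g=px2w(*t,*cr(318,184),.058); print("grip",g.round(4), np.hypot(*(g[:2]-B)), np.degrees(np.arctan2(*(B-g[:2])[::-1])))
for u,v in((112,85),(184,68),(238,118),(98,147),(148,203)):
    q=px2w(*t,*cr(u,v),.102)[:2]-B; print("bulb",q.round(4),np.hypot(*q).round(4),np.degrees(np.arctan2(q[1],q[0])).round(1))
for u,v in((249,228),(347,234),(339,349),(236,346)):
    print("hood",px2w(*t,u*.64,v*.64,.139).round(4))
for n,u,v,z in(("flask",482,225,.03),("squeeze",585,243,.06),("orange",393,236,.03)): print(n,px2w(*t,u*.64,v*.64,z).round(3))
E
```

```text
near [ 0.5396 -0.2501  0.04  ]
[ 0.5468 -0.2551] 0.23
[ 0.5494 -0.2553] 0.21
[ 0.5468 -0.2553] 0.46
far [ 0.5521 -0.3642  0.04  ]
[ 0.5599 -0.3719] 0.17
[ 0.5629 -0.3736] 0.15
[ 0.5606 -0.3718] 0.35
rim [ 0.556  -0.0537  0.05  ] [ 0.5581 -0.052 ] -161.49859619140625
rim [ 0.556  -0.0537  0.05  ] [ 0.5593 -0.0528] -150.69207763671875
grip [ 0.5346 -0.1363  0.058 ] 0.08748539674591722 74.38369282811165
bulb [0.0226 0.0285] 0.0364 51.6
bulb [ 0.0318 -0.0095] 0.0332 -16.6
bulb [ 0.0051 -0.0377] 0.038 -82.3
bulb [-0.0105  0.0359] 0.0374 106.3
bulb [-0.04    0.0099] 0.0412 166.1
hood [0.7082 0.2319 0.139 ]
hood [0.6984 0.0689 0.139 ]
hood [0.506  0.0791 0.139 ]
hood [0.5105 0.2447 0.139 ]
flask [ 0.75  -0.172  0.03 ]
squeeze [ 0.707 -0.351  0.06 ]
orange [ 0.728 -0.009  0.03 ]
```

>>> play_rows(plan=[[[0.297,0.317,-0.03,0,1],[0.297,0.317,-0.03,0,1],[0.297,0.317,-0.03,0,1],[0.297,0.317,-0.03,0,1],[0.297,0.317,-0.03,0,1],[0.297,0.317,-0.03,0,1],[0.297,0.317,-0.03,0,1],[0.297,0.317,-0.03,0,1]]], squeeze=20)

```text
clock: 1.0
tcp_pos: [0.524, -0.28, 0.2036]
tool_rot: [3.141, 0.0, 0.412]
force: [0.0, -0.2, 0.3]
width: 0.0855
grasp_force: 0.0
```

>>> play_rows(plan=[[[0,0,0,0,1],[0,0,0,0,1],[0,0,0,0,1],[0,0,0,0,1]]])

```text
clock: 1.4
tcp_pos: [0.5218, -0.2833, 0.2037]
tool_rot: [3.141, 0.001, 0.409]
force: [0.0, 0.3, -0.3]
width: 0.0856
grasp_force: 0.0
```

>>> play_rows(plan=[[[0.0255,0.028,-0.04,0,1],[0.0255,0.028,-0.075,0,1],[0.0255,0.028,-0.11,0,1],[0.0255,0.028,-0.126,0,1],[0.0255,0.028,-0.126,0,1],[0.0255,0.028,-0.126,0,0.2],[0.0255,0.028,-0.126,0,-0.4],[0.0255,0.028,-0.126,0,-1]]])

```text
clock: 2.2
tcp_pos: [0.5491, -0.2542, 0.0792]
tool_rot: [3.14, -0.002, 0.411]
force: [0.3, 0.8, 0.1]
width: 0.0438
grasp_force: 0.0
```

>>> play_rows(plan=[[[0,0,0,0,-1],[0,0,0,0,-1],[0,0,0,0,-1],[0,0,0,0,-1]]])

```text
clock: 2.6
tcp_pos: [0.5489, -0.2534, 0.0783]
tool_rot: [3.141, -0.001, 0.412]
force: [-0.2, 1.0, 4.4]
width: 0.0111
grasp_force: 19.8
```

Run:
```python
from h import *
t,f=cap("top"); s,_=cap("side")
a=cv2.resize(t["frame"][150:270,230:400],(680,480),interpolation=cv2.INTER_CUBIC)[:,:400]
a=cv2.resize(t["frame"][160:260,230:350],(400,333),interpolation=cv2.INTER_CUBIC)
b=cv2.resize(s["frame"][130:230,240:360],(400,333),interpolation=cv2.INTER_CUBIC)
cv2.imwrite("pics/g1.png",np.hstack([a,b])[...,::-1]); 
x=arm.sense(); print(x["tcp_pos"],x["width"],x["grasp_force"],x["force"])
```

```text
[ 0.54893687 -0.25344057  0.07825988] 0.011058915640547 19.853048461191065 [-0.7535257   0.72372052  5.13219558]
```

View pics/g1.png

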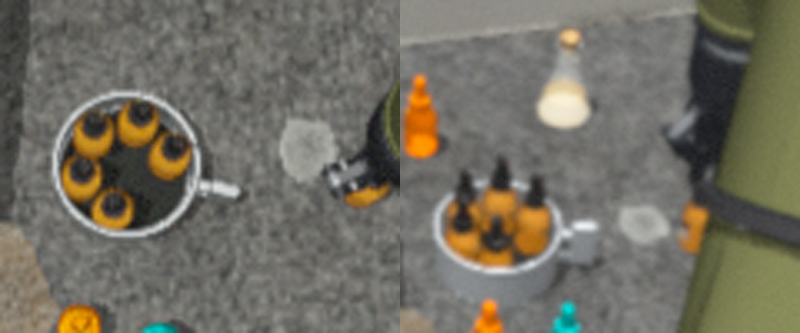

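The bottle is gripped by its bulb at 11 mm, with the basket unobstructed at about (127,163) in the crop. Next I'll fit the five standing bottles precisely.

Run:
```python
from fit import *
t=cap("top"); s=cap("side")
B=np.array([.5585,-.0523])
for V in (t,s): print("rim",fitrim(*V,*B).x.round(4))
P={}
for a in(45,-15,-75,105,165):
    g=B+.037*np.array([np.cos(np.radians(a)),np.sin(np.radians(a))])
    r=fitb([t],*g,.006,.019); q=r.x-B
    # bulb: darkest blob location near predicted bulb middle z
    print(a,r.x.round(4),round(r.fun,2),np.hypot(*q).round(4),np.degrees(np.arctan2(q[1],q[0])).round(1)); P[a]=r.x
A=np.array(list(P)); X=np.array([P[a] for a in A])
from scipy.optimize import least_squares
h=lambda p:(p[:2]+.038*np.c_[np.cos(np.radians(A)+p[2]),np.sin(np.radians(A)+p[2])]-X).ravel()
r=least_squares(h,[*B,0]); print(r.x.round(4),np.degrees(r.x[2]),h(r.x).round(4))
o=cv2.resize(t[0]["frame"],None,fx=4,fy=4,interpolation=cv2.INTER_CUBIC)
for a in A:
    m,k=bottle(*t,*P[a],.006,t[0]["frame"].shape)
    for z,c in((m,(255,0,0)),(k,(0,255,0))): cv2.drawContours(o,cv2.findContours(z,0,2)[0],-1,c,1)
for z,rr in((.05,.06),(.05,.0575)): cv2.polylines(o,[np.int32([(w2px(*t,p)+.5)*4 for p in ring(*r.x[:2],z,rr)])],True,(0,255,255),1)
cv2.imwrite("pics/f1.png",cv2.resize(o[700:980,940:1300],(720,560))[...,::-1])
```

```text
rim [ 0.5581 -0.052 ]
rim [ 0.5593 -0.0528]
45 [ 0.5841 -0.0257] 0.21 0.0369 46.1
-15 [ 0.5956 -0.0622] 0.21 0.0383 -14.9
-75 [ 0.5687 -0.0889] 0.19 0.038 -74.4
105 [ 0.5496 -0.0164] 0.21 0.037 103.9
165 [ 0.5234 -0.0403] 0.27 0.0371 161.1
[ 0.5588 -0.052  -0.0111] -0.6357006013878195 [ 0.0019  0.0003 -0.0001 -0.0001 -0.0004  0.0001 -0.0002  0.0012 -0.0012
 -0.0015]
```

View pics/f1.png

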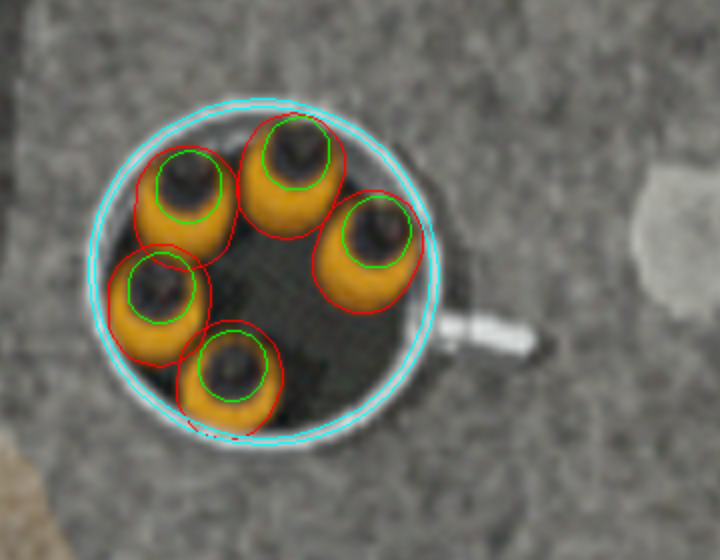

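The overlay fits the five bottles and the rim (centre near (265,272)), and the ring is free at 225°. I'll lift and hover above the middle.

>>> play_rows(plan=[[[0,0,0.04,0,-1],[0,0,0.08,0,-1],[0,0.02,0.12,0,-1],[0.003,0.06,0.12,0,-1],[0.006,0.1,0.12,0,-1],[0.01,0.15,0.12,0,-1],[0.01,0.19,0.12,0,-1],[0.01,0.202,0.12,0,-1]]])

```text
clock: 3.6
tcp_pos: [0.5582, -0.0455, 0.1977]
tool_rot: [-3.139, -0.001, 0.419]
force: [0.8, 0.8, -0.7]
width: 0.0113
grasp_force: 19.8
```

>>> play_rows(plan=[[[0,0,0,0,-1],[0,0,0,0,-1],[0,0,0,0,-1]]])

```text
clock: 3.9
tcp_pos: [0.5583, -0.0541, 0.1974]
tool_rot: [3.141, 0.001, 0.409]
force: [0.5, -0.3, -0.2]
width: 0.0111
grasp_force: 19.8
```

Run:
```python
from fit import *
t=cap("top"); s=cap("side")
x=arm.sense(); print(x["tcp_pos"],x["width"],x["grasp_force"],x["force"])
T=x["tcp_pos"]; z0=T[2]-.0777
o=[]
for n,V in(("t",t),("s",s)):
    r=fitb([V],T[0],T[1],z0,.03); print(n,r.x.round(4),round(r.fun,2))
    m,k=bottle(*V,*r.x,z0,V[0]["frame"].shape)
    q=cv2.resize(V[0]["frame"],None,fx=4,fy=4,interpolation=cv2.INTER_CUBIC)
    for z,c in((m,(255,0,0)),(k,(0,255,0))): cv2.drawContours(q,cv2.findContours(z,0,2)[0],-1,c,1)
    u,v=np.int32(w2px(*V,[T[0],T[1],z0+.03])*4); o.append(q[v-250:v+250,u-200:u+200])
cv2.imwrite("pics/h1.png",np.hstack(o)[...,::-1])
```

```text
[ 0.55835557 -0.0535983   0.19749188] 0.010854289919066139 19.82341454344578 [-0.62756454 -0.06785265 -0.90515379]
t [ 0.533  -0.0163] 0.27
s [ 0.5443 -0.0511] 0.23
```

View pics/h1.png

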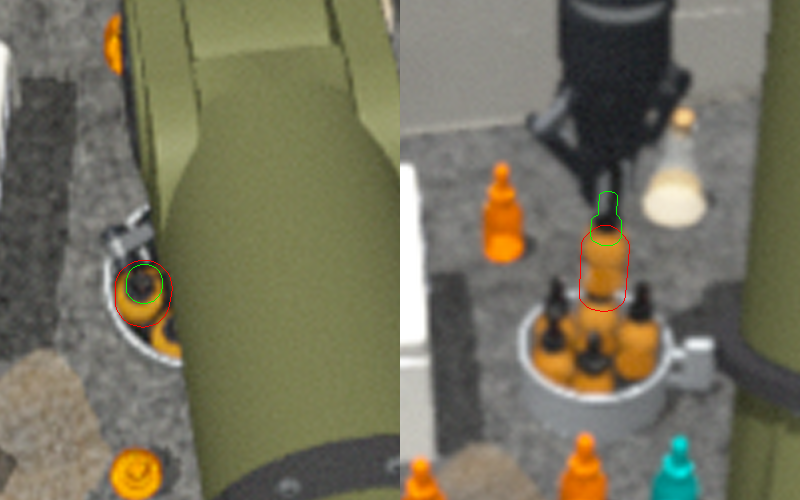

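The side view shows the held bottle upright at about (606,255), and the top view is hidden by the arm. I'll measure its sideways offset in the side view.

Run:
```python
from fit import *
s=cap("side"); c,f=s; T=arm.sense()["tcp_pos"]; z0=T[2]-.0777
a=amber(c["frame"]); print(np.round(T,4))
for z in(.03,.035,.04,.045,.05):
    u,v=(w2px(c,f,[T[0],T[1],z0+z])+.5)*S; row=a[int(v),int(u)-60:int(u)+60]; i=np.flatnonzero(row)
    print(z,"pred",u.round(1),"meas",(i.min()+i.max()+1)/2+int(u)-60,"w",i.max()-i.min()+1)
# px per m in y and x
p=w2px(c,f,[T[0],T[1],z0+.04]);print((w2px(c,f,[T[0],T[1]+.01,z0+.04])-p)*S/10,(w2px(c,f,[T[0]+.01,T[1],z0+.04])-p)*S/10,(w2px(c,f,[T[0],T[1],z0+.05])-p)*S/10)
```

```text
[ 0.5584 -0.0532  0.1976]
0.03 pred 1084.1 meas 1087.0 w 44
0.035 pred 1084.4 meas 1086.5 w 45
0.04 pred 1084.7 meas 1087.0 w 44
0.045 pred 1085.0 meas 1087.0 w 42
0.05 pred 1085.3 meas 1086.5 w 35
[-1.31519425  0.1625217 ] [-0.30035252 -0.88655498] [ 0.06011794 -1.00521428]
```

>>> play_rows(plan=[[[0.0015,0.0025,0,0,-1],[0.0015,0.0025,-0.02,0,-1],[0.0015,0.0025,-0.035,0,-1],[0.0015,0.0025,-0.05,0,-1],[0.0015,0.0025,-0.06,0,-1],[0.0015,0.0025,-0.06,0,-1]]])

```text
clock: 4.65
tcp_pos: [0.5593, -0.0492, 0.1365]
tool_rot: [-3.14, 0.002, 0.412]
force: [-0.2, -0.6, -0.5]
width: 0.011
grasp_force: 19.8
```

>>> play_rows(plan=[[[0,0,-0.01,0,-1],[0,0,-0.02,0,-1],[0,0,-0.03,0,-1],[0,0,-0.03,0,-1]]])

```text
clock: 5.05
tcp_pos: [0.5591, -0.0491, 0.1062]
tool_rot: [-3.14, 0.002, 0.412]
force: [-0.1, -0.0, 0.1]
width: 0.0112
grasp_force: 19.8
```

>>> play_rows(plan=[[[0,-0.001,-0.008,0,-1],[0,-0.001,-0.015,0,-1],[0,-0.001,-0.021,0,-1],[0,-0.001,-0.021,0,-1],[0,-0.001,-0.021,0,-1]]])

```text
clock: 5.55
tcp_pos: [0.5599, -0.05, 0.0866]
tool_rot: [-3.141, 0.0, 0.412]
force: [0.9, -0.1, -0.5]
width: 0.0113
grasp_force: 19.8
```

>>> play_rows(plan=[[[0,0,-0.0015,0,-1],[0,0,-0.0025,0,-1],[0,0,-0.0025,0,-1]]])

```text
clock: 5.85
tcp_pos: [0.5601, -0.05, 0.0844]
tool_rot: [3.141, -0.0, 0.412]
force: [-0.6, 0.4, -0.5]
width: 0.011
grasp_force: 19.8
```

>>> play_rows(plan=[[[0,0,-0.0005,0,-0.45],[0,0,-0.0005,0,-0.45],[0,0,-0.0005,0,-0.45],[0,0,0.01,0,-0.45],[0,0,0.03,0,-0.45],[0,0,0.06,0,-0.45],[0,0,0.1,0,-0.45],[0,0,0.12,0,-0.45]]])

```text
clock: 6.65
tcp_pos: [0.5611, -0.0498, 0.2083]
tool_rot: [3.14, -0.004, 0.412]
force: [0.7, 0.5, -0.1]
width: 0.0232
grasp_force: 0.0
```

>>> play_rows(plan=[[[0,-0.045,0.01,0,0],[0,-0.09,0.01,0,0.5],[0,-0.135,0.01,0,1],[0,-0.18,0.01,0,1],[0,-0.22,0.01,0,1],[0,-0.22,0.01,0,1],[0,-0.22,0.01,0,1]]])

```text
clock: 7.35
tcp_pos: [0.5596, -0.271, 0.2146]
tool_rot: [-3.141, -0.0, 0.409]
force: [0.4, 0.5, -0.2]
width: 0.0855
grasp_force: 0.0
```

Run:
```python
from fit import *
t=cap("top"); s=cap("side"); print(arm.sense()["tcp_pos"])
B=fitrim(*t,.5588,-.052).x; print("rim",B.round(4),fitrim(*s,.5588,-.052).x.round(4))
for a in(None,45,-15,-75,105,165):
    g=B if a is None else B+.038*np.array([np.cos(np.radians(a)),np.sin(np.radians(a))])
    r=fitb([t],*g,.006,.019); print(a,r.x.round(4),round(r.fun,2))
a=cv2.resize(t[0]["frame"][160:260,230:350],(400,333),interpolation=cv2.INTER_CUBIC)
b=cv2.resize(s[0]["frame"][130:230,240:360],(400,333),interpolation=cv2.INTER_CUBIC)
cv2.imwrite("pics/p1.png",np.hstack([a,b])[...,::-1])
```

```text
[ 0.56028266 -0.26850572  0.21470839]
rim [ 0.5581 -0.052 ] [ 0.5593 -0.0528]
None [ 0.5566 -0.0491] 0.26
45 [ 0.5833 -0.0264] 0.15
-15 [ 0.5924 -0.0614] 0.18
-75 [ 0.5683 -0.0882] 0.17
105 [ 0.5503 -0.0174] 0.15
165 [ 0.5258 -0.0413] 0.18
```

View pics/p1.png

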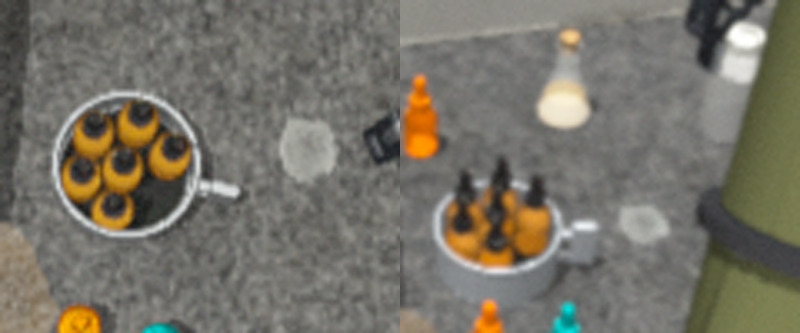

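All six stand in place, with the new middle bottle at (122,168) in the left crop and the free place at the lower right. Next is the second bottle.

>>> play_rows(plan=[[[0.001,-0.05,0,0,1],[0.001,-0.1025,-0.02,0,1],[0.001,-0.1025,-0.065,0,1],[0.001,-0.1025,-0.105,0,1],[0.001,-0.1025,-0.136,0,1],[0.001,-0.1025,-0.136,0,1],[0.001,-0.1025,-0.136,0,1],[0.001,-0.1025,-0.136,0,0]]])

```text
clock: 8.25
tcp_pos: [0.5627, -0.3724, 0.0808]
tool_rot: [3.139, -0.002, 0.413]
force: [0.6, -0.5, 0.4]
width: 0.073
grasp_force: 0.0
```

>>> play_rows(plan=[[[0,0,0,0,-0.4],[0,0,0,0,-0.6],[0,0,0,0,-1],[0,0,0,0,-1],[0,0,0,0,-1],[0,0,0,0,-1],[0,0,0,0,-1]]])

```text
clock: 8.95
tcp_pos: [0.5612, -0.3726, 0.0786]
tool_rot: [3.141, -0.0, 0.412]
force: [-1.0, 0.3, 5.1]
width: 0.0106
grasp_force: 20.4
```

>>> play_rows(plan=[[[0,0,0.04,0,-1],[0,0,0.08,0,-1],[0,0.02,0.119,0,-1],[-0.005,0.06,0.119,0,-1],[-0.01,0.11,0.119,0,-1],[-0.015,0.16,0.119,0,-1],[-0.02,0.21,0.119,0,-1],[-0.029,0.255,0.119,0,-1]]])

```text
clock: 9.75
tcp_pos: [0.5316, -0.1151, 0.197]
tool_rot: [-3.141, -0.0, 0.413]
force: [1.3, 0.5, -0.7]
width: 0.0111
grasp_force: 19.8
```

>>> play_rows(plan=[[[0,0.025,0,0,-1],[0,0.038,0,0,-1],[0,0.038,0,0,-1],[0,0.038,0,0,-1],[0,0.038,0,0,-1]]])

```text
clock: 10.25
tcp_pos: [0.532, -0.0819, 0.1969]
tool_rot: [3.141, 0.001, 0.409]
force: [-0.6, -0.5, -0.7]
width: 0.0107
grasp_force: 19.8
```

Run:
```python
from fit import *
s=cap("side"); c,f=s; T=arm.sense()["tcp_pos"]; z0=T[2]-.0777
a=amber(c["frame"]); print(np.round(T,4))
for z in(.03,.035,.04,.045,.05):
    u,v=(w2px(c,f,[T[0],T[1],z0+z])+.5)*S; row=a[int(v),int(u)-60:int(u)+60]; i=np.flatnonzero(row)
    print(z,"pred",u.round(1),"meas",(i.min()+i.max()+1)/2+int(u)-60,"w",i.max()-i.min()+1)
```

```text
[ 0.532  -0.0817  0.1969]
0.03 pred 1129.7 meas 1129.5 w 45
0.035 pred 1130.1 meas 1129.5 w 45
0.04 pred 1130.6 meas 1130.0 w 44
0.045 pred 1131.0 meas 1130.5 w 43
0.05 pred 1131.5 meas 1130.0 w 38
```

>>> play_rows(plan=[[[0.0005,0.002,0,0,-1],[0.0005,0.002,-0.02,0,-1],[0.0005,0.002,-0.035,0,-1],[0.0005,0.002,-0.05,0,-1],[0.0005,0.002,-0.056,0,-1],[0.0005,0.002,-0.056,0,-1]]])

```text
clock: 10.9
tcp_pos: [0.532, -0.0779, 0.1405]
tool_rot: [-3.141, 0.001, 0.411]
force: [-0.5, -0.4, -0.4]
width: 0.0104
grasp_force: 19.8
```

>>> play_rows(plan=[[[0,0,-0.005,0,-1],[0,0,-0.01,0,-1],[0,0,-0.015,0,-1],[0,0,-0.015,0,-1]]])

```text
clock: 11.3
tcp_pos: [0.5321, -0.0775, 0.1257]
tool_rot: [-3.141, 0.001, 0.412]
force: [0.5, -0.1, -0.5]
width: 0.0106
grasp_force: 19.8
```

>>> play_rows(plan=[[[0,-0.001,-0.005,0,-1],[0,-0.001,-0.012,0,-1],[0,-0.001,-0.02,0,-1],[0,-0.001,-0.02,0,-1]]])

```text
clock: 11.7
tcp_pos: [0.5317, -0.0785, 0.1049]
tool_rot: [-3.14, 0.002, 0.412]
force: [-0.0, 0.2, -0.6]
width: 0.0105
grasp_force: 19.8
```

>>> play_rows(plan=[[[0,0,-0.008,0,-1],[0,0,-0.016,0,-1],[0,0,-0.021,0,-1],[0,0,-0.021,0,-1]]])

```text
clock: 12.1
tcp_pos: [0.5326, -0.0783, 0.0848]
tool_rot: [-3.141, -0.0, 0.412]
force: [1.4, 0.6, -0.4]
width: 0.0107
grasp_force: 19.9
```

>>> play_rows(plan=[[[0,0,-0.0005,0,-0.45],[0,0,-0.0005,0,-0.45],[0,0,-0.0005,0,-0.45],[0,0,0.01,0,-0.45],[0,0,0.03,0,-0.45],[0,0,0.06,0,-0.45],[0,0,0.1,0,-0.45],[0,0,0.12,0,-0.45]]])

```text
clock: 12.9
tcp_pos: [0.5335, -0.0784, 0.2092]
tool_rot: [3.139, -0.004, 0.412]
force: [1.0, -0.1, -0.4]
width: 0.0236
grasp_force: 0.0
```

>>> play_rows(plan=[[[0,-0.04,0,8,0],[0,-0.08,0,16,0.5],[0,-0.12,0,24,1],[0,-0.16,0,32,1],[0,-0.19,0,40,1],[0,-0.19,0,46,1],[0,-0.19,0,51,1],[0,-0.19,0,51,1]]])

```text
clock: 13.7
tcp_pos: [0.5323, -0.2689, 0.2058]
tool_rot: [3.141, -0.0, 1.302]
force: [0.1, -0.1, -0.2]
width: 0.0853
grasp_force: 0.0
```

```bash
cat > bask.py <<'E'
from fit import *
def gripyaw(c,f,B,g0):
    g=cv2.GaussianBlur(cv2.cvtColor(c["frame"],cv2.COLOR_RGB2GRAY),(0,0),.5).astype(np.float32)
    def val(a,inner,outer):
        e=np.array([np.cos(a),np.sin(a)]);n=np.array([-e[1],e[0]])
        P=[np.r_[B-e*d+n*w,.058] for d in np.arange(.072,.0945,.002) for w in(-.004,-.002,0,.002,.004)]
        q=np.array([w2px(c,f,p) for p in P],np.float32); return cv2.remap(g,q[:,:1],q[:,1:],1).mean()
    A=np.radians(g0)+np.radians(np.arange(-20,20.1,.25)); v=[val(a,0,0) for a in A]; return np.degrees(A[int(np.argmax(v))]),max(v)
E
python3 - <<'E'
from bask import *
t=cap("top"); s=cap("side"); x=arm.sense(); print(x["tcp_pos"],x["tool_rot"])
B=np.array([.5588,-.052])
Bt=fitrim(*t,*B).x; Bs=fitrim(*s,*B).x; print("rim",Bt.round(4),Bs.round(4))
for V,b in((t,Bt),(s,Bs)):
    y=gripyaw(*V,b,75); e=np.radians(y[0]); print("grip yaw",y,(b-.083*np.array([np.cos(e),np.sin(e)])).round(4))
a=cv2.resize(t[0]["frame"][160:260,230:350],(400,333),interpolation=cv2.INTER_CUBIC)
b=cv2.resize(s[0]["frame"][130:230,240:360],(400,333),interpolation=cv2.INTER_CUBIC)
cv2.imwrite("pics/p2.png",np.hstack([a,b])[...,::-1])
E
```

```text
[ 0.53242485 -0.26851892  0.20577001] [3.14120871e+00 1.15433013e-05 1.29930868e+00]
rim [ 0.5581 -0.052 ] [ 0.5595 -0.0528]
grip yaw (np.float64(74.50000000000001), np.float32(179.66756)) [ 0.5359 -0.132 ]
grip yaw (np.float64(73.25), np.float32(200.25958)) [ 0.5356 -0.1323]
```

View pics/p2.png

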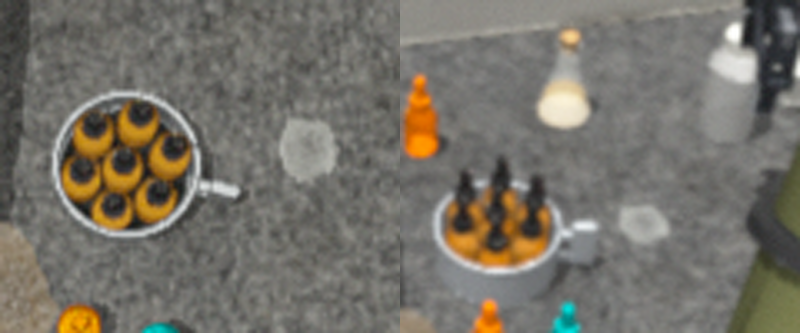

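All seven stand in the hexagon (left crop, centre about (127,165)), none tilted. Now for the basket's grip.

>>> play_rows(plan=[[[0.0015,0.04,0,0,1],[0.0015,0.085,-0.01,0,1],[0.0015,0.125,-0.04,0,1],[0.0015,0.13,-0.08,0,1],[0.0015,0.13,-0.12,0,1],[0.0015,0.13,-0.15,0,1],[0.0015,0.13,-0.167,0,1],[0.0015,0.13,-0.167,0,1]]], squeeze=40)

```text
clock: 14.6
tcp_pos: [0.5326, -0.1379, 0.0363]
tool_rot: [-3.137, 0.0, 1.301]
force: [-0.6, -1.0, -0.4]
width: 0.0851
grasp_force: 0.0
```

>>> play_rows(plan=[[[0,0,0,0,0.3],[0,0,0,0,-0.3],[0,0,0,0,-0.6],[0,0,0,0,-1],[0,0,0,0,-1],[0,0,0,0,-1],[0,0,0,0,-1],[0,0,0,0,-1]]])

```text
clock: 15.4
tcp_pos: [0.5342, -0.1388, 0.0389]
tool_rot: [3.141, 0.0, 1.302]
force: [-0.9, 0.1, 5.7]
width: 0.009
grasp_force: 41.1
```

>>> play_rows(plan=[[[0.005,0.004,0,1,-1],[0.014,0.01,0,3,-1],[0.025,0.018,0,5,-1],[0.036,0.025,0,7.5,-1],[0.047,0.033,0,10,-1],[0.057,0.04,0,12,-1],[0.063,0.044,0,13,-1],[0.063,0.044,0,13,-1]]])

```text
clock: 16.2
tcp_pos: [0.5971, -0.0957, 0.0389]
tool_rot: [-3.142, 0.002, 1.529]
force: [-1.5, -3.7, 7.2]
width: 0.0087
grasp_force: 41.4
```

Run:
```python
from bask import *
s=cap("side"); x=arm.sense(); print(np.round(x["tcp_pos"],4),x["tool_rot"][2],x["width"],x["force"])
t=cap("top")
a=cv2.resize(t[0]["frame"][120:260,130:350],(628,400),interpolation=cv2.INTER_CUBIC)[:,:400]
b=cv2.resize(s[0]["frame"][130:270,150:290+0],(400,400),interpolation=cv2.INTER_CUBIC)
cv2.imwrite("pics/s1.png",np.hstack([a,b])[...,::-1])
```

```text
[ 0.5971 -0.0957  0.0389] 1.528830015639451 0.009081290857660077 [-0.9294409  -2.31972662  5.74868197]
```

View pics/s1.png

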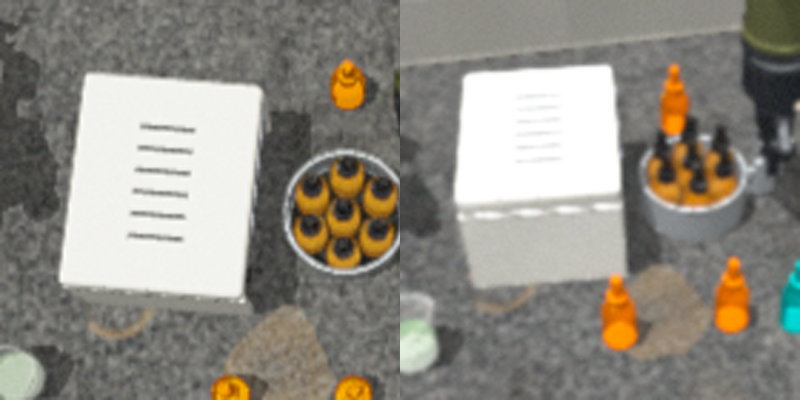

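The basket stands upright, lined up with the hood mouth: its centre is at (343,212) in the left crop and the hood's front edge runs from (262,85) to (245,298). I'll slide straight in.

>>> play_rows(plan=[[[0,0.006,0,0,-1],[0.001,0.018,0,0,-1],[0.002,0.034,0,0,-1],[0.003,0.051,0,0,-1],[0.004,0.068,0,0,-1],[0.005,0.085,0,0,-1],[0.006,0.1,0,0,-1],[0.006,0.11,0,0,-1]]])

```text
clock: 17.1
tcp_pos: [0.6036, 0.0142, 0.0389]
tool_rot: [3.14, 0.003, 1.528]
force: [-0.2, -7.1, 6.5]
width: 0.0093
grasp_force: 41.2
```

>>> play_rows(plan=[[[0,0.004,0,0,-1],[0,0.006,0,0,-1],[0,0.006,0,0,-1],[0,0.006,0,0,0],[0,0.006,0,0,0.2],[0,0.006,0,0,0.2],[0,0.006,0,0,0.2]]])

```text
clock: 17.8
tcp_pos: [0.6028, 0.0218, 0.038]
tool_rot: [-3.141, -0.0, 1.529]
force: [-0.2, -0.2, -0.9]
width: 0.0514
grasp_force: 0.0
```

>>> play_rows(plan=[[[0,-0.03,0,0,0.2],[-0.001,-0.07,0,0,0.5],[-0.002,-0.11,0,-8,1],[-0.003,-0.14,0,-16,1],[-0.003,-0.14,0,-24,1],[-0.003,-0.14,0,-32,1],[-0.003,-0.14,0,-40,1],[-0.003,-0.14,0,-48,1]]])

```text
clock: 18.6
tcp_pos: [0.5999, -0.1183, 0.0381]
tool_rot: [-3.141, -0.0, 0.685]
force: [-0.1, -0.8, -0.6]
width: 0.0853
grasp_force: 0.0
```

>>> play_rows(plan=[[[0,0,0,-8,1],[0,0,0,-16,1],[0,0,0,-24,1],[0,0,-0.01,-32,1],[0,0,-0.02,-40,1],[0,0,-0.026,-43,1],[0,0,-0.026,-43,1]]])

```text
clock: 19.3
tcp_pos: [0.5994, -0.1178, 0.0112]
tool_rot: [-3.141, 0.002, -0.059]
force: [0.2, -0.1, 0.1]
width: 0.0853
grasp_force: 0.0
```

Run:
```python
from bask import *
s=cap("side"); x=arm.sense(); print(np.round(x["tcp_pos"],4),x["tool_rot"][2],x["width"],x["force"])
t=cap("top")
a=cv2.resize(t[0]["frame"][130:250,170:290],(400,400),interpolation=cv2.INTER_CUBIC)
b=cv2.resize(s[0]["frame"][140:260,190:310],(400,400),interpolation=cv2.INTER_CUBIC)
cv2.imwrite("pics/s2.png",np.hstack([a,b])[...,::-1])
```

```text
[ 0.5997 -0.1181  0.0118] -0.05745827592581687 0.0854261213592272 [0.14076156 0.03148644 0.02167437]
```

View pics/s2.png

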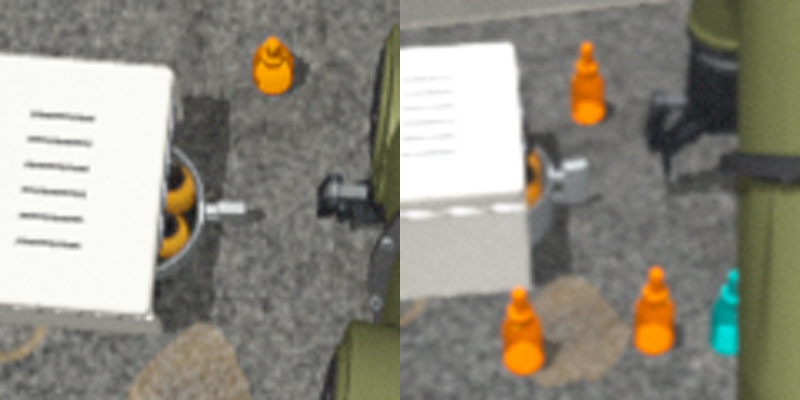

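The basket is partly in, with its tail tip at (245,208) in the left crop. The gripper's knuckle bulges ahead of its fingertip, with the bulge at (655,95–150) and the tip at (668,185) in the side crop. I'll measure that bulge before pushing.

Run:
```python
from bask import *
t=cap("top"); s=cap("side"); x=arm.sense()["tcp_pos"]
# in plane x=x0 via side image: ray -> intersect plane x=.60
def px2x(c,f,u,v,X):
    T=np.array(c["extrinsics"]); d=T[:3,:3]@np.array([(u-c["cx"])/f,(v-c["cy"])/f,1]); o=T[:3,3]; return o+d*(X-o[0])/d[0]
k=lambda u,v:(190+(u-400)*.3,140+v*.3)
for n,u,v in(("bulge top",658,95),("bulge mid",650,125),("bulge bot",655,148),("tip",668,185),("roof front low",525,205)):
    print(n,[px2x(*s,*k(u,v),X).round(3).tolist() for X in(.59,.60)])
for z in(.03,.06,.09,.11): print("top lead",z,px2w(*t,170+318*.3,130+195*.3,z).round(3))
print("tail",px2w(*t,170+246*.3,130+208*.3,.058).round(4))
for u,v in((174,68),(158,316)): print("hood front corner",px2w(*t,170+u*.3,130+v*.3,.139).round(4))
g=cv2.resize(s[0]["frame"][150:215,250:310],(738,800-200),interpolation=cv2.INTER_CUBIC); cv2.imwrite("pics/k.png",g[...,::-1])
```

```text
bulge top [[0.59, -0.051, 0.145], [0.6, -0.054, 0.136]]
bulge mid [[0.59, -0.045, 0.109], [0.6, -0.047, 0.099]]
bulge bot [[0.59, -0.051, 0.078], [0.6, -0.053, 0.068]]
tip [[0.59, -0.066, 0.024], [0.6, -0.069, 0.013]]
roof front low [[0.59, 0.077, 0.023], [0.6, 0.076, 0.012]]
top lead 0.03 [ 0.619 -0.048  0.03 ]
top lead 0.06 [ 0.612 -0.046  0.06 ]
top lead 0.09 [ 0.606 -0.045  0.09 ]
top lead 0.11 [ 0.602 -0.044  0.11 ]
tail [0.6018 0.0128 0.058 ]
hood front corner [0.6966 0.0685 0.139 ]
hood front corner [0.5024 0.0779 0.139 ]
```

View pics/k.png

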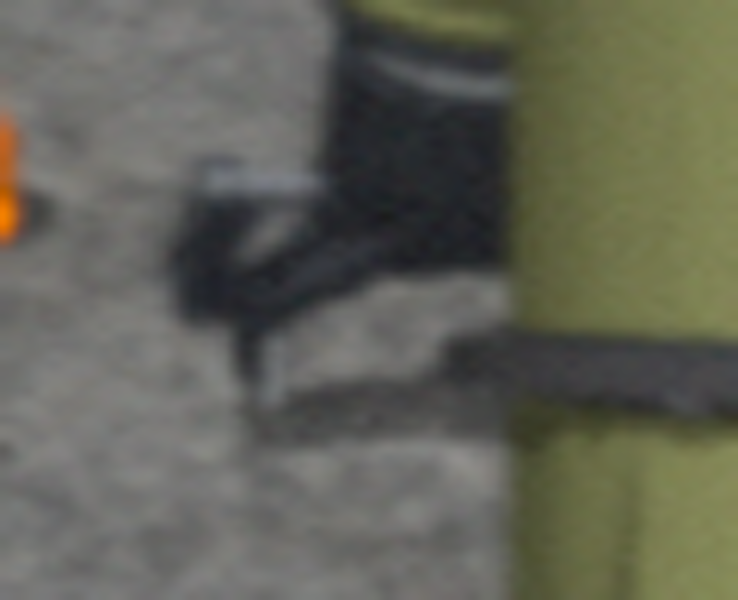

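The bulge leads by about 73 mm, from roughly 45 mm above the tips. If I lower the open fingers almost to the bench, the bulge meets the top of the tail, below or at the roof edge.

>>> play_rows(plan=[[[0,0,-0.006,0,1],[0,0,-0.011,0,1],[0,0,-0.015,0,1],[0,0.005,-0.017,0,1],[0,0.01,-0.017,0,1]]])

```text
clock: 20.0
tcp_pos: [0.5996, -0.1081, -0.0053]
tool_rot: [-3.141, 0.001, -0.06]
force: [-0.2, 0.4, -0.1]
width: 0.0854
grasp_force: 0.0
```

>>> play_rows(plan=[[[0,0.01,0,0,1],[0.001,0.02,0,0,1],[0.001,0.03,0,0,1],[0.001,0.035,0,0,1],[0.001,0.04,0,0,1],[0.001,0.045,0,0,1],[0.001,0.045,0,0,1]]])

```text
clock: 20.7
tcp_pos: [0.601, -0.0627, -0.0048]
tool_rot: [-3.141, -0.0, -0.059]
force: [0.5, -1.0, 0.8]
width: 0.0852
grasp_force: 0.0
```

>>> play_rows(plan=[[[0,0.004,0,0,1],[0,0.008,0,0,1],[0.001,0.012,0,0,1],[0.001,0.016,0,0,1],[0.001,0.02,0,0,1]]])

```text
clock: 21.2
tcp_pos: [0.602, -0.0437, -0.0048]
tool_rot: [3.141, 0.0, -0.06]
force: [-0.2, -3.9, 0.3]
width: 0.0851
grasp_force: 2.1
```

```bash
cat > tail.py <<'E'
from bask import *
t=cap("top"); c,f=t; x=arm.sense(); print(np.round(x["tcp_pos"],4),np.round(x["force"],1))
T=np.array(x["tcp_pos"]); g=cv2.cvtColor(c["frame"],cv2.COLOR_RGB2GRAY).astype(np.float32)
# brightness profile along tail top line, z=.058
for X in(.597,.602,.607):
    ys=np.arange(T[1]+.05,T[1]+.13,.004); q=np.array([w2px(c,f,[X,y,.058]) for y in ys],np.float32)
    print(X,[f"{y*1000:.0f}:{int(v)}" for y,v in zip(ys,cv2.remap(g,q[:,:1],q[:,1:],1).ravel())])
E
python3 tail.py
```

```text
[ 0.602  -0.0424 -0.0048] [-0.1 -2.5 -1.5]
0.597 ['8:54', '12:38', '16:64', '20:56', '24:37', '28:37', '32:71', '36:112', '40:111', '44:111', '48:106', '52:102', '56:126', '60:131', '64:116', '68:136', '72:65', '76:39', '80:58', '84:151']
0.602 ['8:46', '12:66', '16:47', '20:43', '24:35', '28:39', '32:118', '36:212', '40:210', '44:210', '48:211', '52:190', '56:151', '60:150', '64:140', '68:134', '72:55', '76:43', '80:76', '84:134']
0.607 ['8:52', '12:80', '16:62', '20:71', '24:60', '28:49', '32:118', '36:186', '40:190', '44:196', '48:205', '52:192', '56:123', '60:117', '64:113', '68:134', '72:56', '76:84', '80:115', '84:140']
```

>>> play_rows(plan=[[[0,0.005,0,0,1],[0,0.01,0,0,1],[0.001,0.015,0,0,1],[0.001,0.02,0,0,1],[0.001,0.025,0,0,1],[0.001,0.03,0,0,1],[0.001,0.03,0,0,1]]])

```text
clock: 21.95
tcp_pos: [0.6029, -0.0118, -0.0048]
tool_rot: [-3.14, 0.0, -0.058]
force: [-0.7, 0.3, 0.8]
width: 0.0854
grasp_force: 0.0
```

```bash
python3 tail.py
```

```text
[ 0.603  -0.012  -0.0048] [-0.4 -0.3  0.5]
0.597 ['38:80', '42:81', '46:83', '50:73', '54:47', '58:31', '62:50', '66:89', '70:93', '74:90', '78:88', '82:112', '86:197', '90:243', '94:250', '98:249', '102:249', '106:250', '110:250', '114:250', '118:250']
0.602 ['38:83', '42:82', '46:78', '50:54', '54:40', '58:30', '62:64', '66:134', '70:139', '74:136', '78:131', '82:116', '86:205', '90:246', '94:250', '98:249', '102:250', '106:250', '110:250', '114:249', '118:249']
0.607 ['38:85', '42:80', '46:59', '50:54', '54:67', '58:49', '62:67', '66:139', '70:144', '74:151', '78:151', '82:134', '86:211', '90:249', '94:250', '98:250', '102:250', '106:249', '110:250', '114:249', '118:249']
```

>>> play_rows(plan=[[[0,0.003,0,0,1],[0,0.006,0,0,1],[0,0.006,0,0,1]]])

```text
clock: 22.3
tcp_pos: [0.603, -0.0074, -0.0048]
tool_rot: [-3.142, -0.0, -0.059]
force: [-0.8, -2.2, 0.6]
width: 0.0853
grasp_force: 1.3
```

>>> play_rows(plan=[[[0,0.0015,0,0,1],[0,0.003,0,0,1],[0,0.003,0,0,1]]])

```text
clock: 22.6
tcp_pos: [0.603, -0.0045, -0.0048]
tool_rot: [-3.142, -0.0, -0.059]
force: [-0.3, -4.0, 0.7]
width: 0.0854
grasp_force: 1.9
```

```bash
python3 tail.py
```

```text
[ 0.603  -0.0044 -0.0048] [ 0.5 -3.6  0.6]
0.597 ['46:84', '50:83', '54:85', '58:80', '62:79', '66:46', '70:56', '74:92', '78:89', '82:105', '86:189', '90:241', '94:250', '98:249', '102:249', '106:250', '110:250', '114:250', '118:250', '122:250', '126:250']
0.602 ['46:85', '50:81', '54:83', '58:77', '62:59', '66:29', '70:57', '74:137', '78:136', '82:113', '86:192', '90:245', '94:250', '98:250', '102:250', '106:250', '110:250', '114:250', '118:250', '122:250', '126:250']
0.607 ['46:84', '50:86', '54:80', '58:64', '62:70', '66:50', '70:62', '74:137', '78:145', '82:132', '86:198', '90:249', '94:250', '98:250', '102:250', '106:249', '110:250', '114:250', '118:250', '122:250', '126:249']
```

>>> play_rows(plan=[[[0,0.001,0,0,1],[0,0.002,0,0,1],[0,0.002,0,0,1]]])

```text
clock: 22.95
tcp_pos: [0.603, -0.0024, -0.0048]
tool_rot: [-3.141, -0.0, -0.059]
force: [0.1, -4.5, 1.4]
width: 0.0856
grasp_force: 2.0
```

>>> play_rows(plan=[[[0,0.001,0,0,1],[0,0.002,0,0,1],[0,0.002,0,0,1]]])

```text
clock: 23.25
tcp_pos: [0.603, -0.0002, -0.0048]
tool_rot: [-3.141, 0.0, -0.059]
force: [0.1, -4.4, 0.9]
width: 0.0853
grasp_force: 1.9
```

>>> play_rows(plan=[[[0,0.001,0,0,1],[0,0.002,0,0,1],[0,0.002,0,0,1]]])

```text
clock: 23.55
tcp_pos: [0.603, 0.0017, -0.0048]
tool_rot: [-3.141, 0.0, -0.059]
force: [-1.2, -4.3, 0.1]
width: 0.0856
grasp_force: 1.9
```

```bash
python3 tail.py
```

```text
[ 0.603   0.0018 -0.0048] [ 0.2 -3.7  0.5]
0.597 ['52:77', '56:85', '60:84', '64:83', '68:84', '72:69', '76:56', '80:81', '84:153', '88:223', '92:249', '96:250', '100:250', '104:249', '108:249', '112:250', '116:250', '120:250', '124:249', '128:250']
0.602 ['52:84', '56:85', '60:81', '64:82', '68:73', '72:41', '76:58', '80:114', '84:136', '88:230', '92:251', '96:250', '100:250', '104:249', '108:249', '112:250', '116:250', '120:249', '124:250', '128:249']
0.607 ['52:84', '56:85', '60:84', '64:76', '68:64', '72:56', '76:70', '80:130', '84:145', '88:235', '92:250', '96:250', '100:250', '104:250', '108:250', '112:250', '116:250', '120:249', '124:249', '128:250']
```

>>> play_rows(plan=[[[0,0.001,0,0,1],[0,0.002,0,0,1],[0,0.002,0,0,1]]])

```text
clock: 23.9
tcp_pos: [0.603, 0.0037, -0.0048]
tool_rot: [-3.141, 0.0, -0.059]
force: [0.0, -4.1, 0.9]
width: 0.0854
grasp_force: 1.9
```

>>> play_rows(plan=[[[0,0.001,0,0,1],[0,0.002,0,0,1],[0,0.002,0,0,1]]])

```text
clock: 24.2
tcp_pos: [0.6029, 0.0041, -0.0047]
tool_rot: [3.14, 0.0, -0.061]
force: [-0.1, -6.9, 1.1]
width: 0.0855
grasp_force: 3.8
```

>>> play_rows(plan=[[[0,0.001,0,0,1],[0,0.002,0,0,1],[0,0.002,0,0,1]]])

```text
clock: 24.5
tcp_pos: [0.6028, 0.0042, -0.0046]
tool_rot: [3.138, 0.0, -0.062]
force: [-0.1, -11.9, 2.1]
width: 0.0857
grasp_force: 5.9
```

```bash
python3 - <<'E'
from h import *
F=[];M=[]
for i in range(6):
    c,f=cap("top"); x=arm.sense(); F.append(x["force"]);M.append(x["wrist_torque"])
print(np.mean(F,0).round(2),np.mean(M,0).round(3),np.round(x["tcp_pos"],4))
E
python3 tail.py
```

```text
[ -0.87 -11.76   2.47] [-1.703  0.157  0.046] [ 0.6028  0.0042 -0.0046]
[ 0.6028  0.0043 -0.0046] [ -0.8 -11.5   3. ]
0.597 ['54:75', '58:77', '62:82', '66:80', '70:81', '74:83', '78:68', '82:113', '86:201', '90:243', '94:250', '98:250', '102:250', '106:250', '110:250', '114:250', '118:250', '122:250', '126:250', '130:249', '134:249']
0.602 ['54:83', '58:84', '62:84', '66:84', '70:84', '74:70', '78:54', '82:111', '86:212', '90:247', '94:250', '98:250', '102:250', '106:250', '110:250', '114:250', '118:250', '122:249', '126:250', '130:250', '134:250']
0.607 ['54:83', '58:83', '62:83', '66:83', '70:77', '74:54', '78:54', '82:130', '86:219', '90:249', '94:250', '98:249', '102:249', '106:250', '110:250', '114:250', '118:250', '122:250', '126:250', '130:250', '134:250']
```

The push stopped and the force rose to 12 N. That could be the back panel, or the knuckle against the roof. I'll probe the roof alone by raising the tool so the bulge clears the tail, to tell which.

>>> play_rows(plan=[[[0,-0.01,0,0,1],[0,-0.02,0,0,1],[0,-0.02,0.01,0,1],[0,-0.02,0.02,0,1],[0,-0.012,0.02,0,1],[0,-0.006,0.02,0,1],[0,-0.004,0.02,0,1],[0,-0.004,0.02,0,1]]])

```text
clock: 25.65
tcp_pos: [0.6027, 0.0048, 0.015]
tool_rot: [-3.141, 0.0, -0.058]
force: [0.5, 0.1, -0.8]
width: 0.0852
grasp_force: 0.0
```

>>> play_rows(plan=[[[0,0.001,0,0,1],[0,0.002,0,0,1],[0,0.003,0,0,1],[0,0.003,0,0,1]]])

```text
clock: 26.05
tcp_pos: [0.6029, 0.0065, 0.0151]
tool_rot: [-3.142, 0.0, -0.06]
force: [0.4, 0.0, 0.2]
width: 0.0851
grasp_force: 0.0
```

```bash
cat > mom.py <<'E'
from h import *
F=[];M=[]
for i in range(6):
    c,f=cap("top"); x=arm.sense(); F.append(x["force"]);M.append(x["wrist_torque"])
F=np.mean(F,0);M=np.mean(M,0);print(F.round(2),M.round(3),np.round(x["tcp_pos"],4),"rz",(M[0]-.074*F[2])/-F[1])
E
python3 mom.py
```

```text
[-0.08  0.19  0.27] [ 0.001 -0.002  0.013] [0.6029 0.0064 0.0152] rz 0.10371377897258188
```

There's no roof contact even 2 mm further in, so the earlier stop was the basket against the back panel. I'll retreat and check.

>>> play_rows(plan=[[[0,-0.02,0,0,1],[0,-0.06,0,0,1],[0,-0.1,0.03,0,1],[0,-0.14,0.08,0,1],[0,-0.18,0.13,0,1],[0,-0.22,0.18,0,1],[0,-0.25,0.2,0,1],[0,-0.25,0.2,0,1]]])

```text
clock: 27.15
tcp_pos: [0.6029, -0.2481, 0.2189]
tool_rot: [3.138, -0.004, -0.063]
force: [0.4, -1.1, -0.3]
width: 0.0853
grasp_force: 0.0
```

Run:
```python
from h import *
t,f=cap("top"); g=cv2.cvtColor(t["frame"],cv2.COLOR_RGB2GRAY).astype(np.float32)
for X in(.602,.605):
    ys=np.arange(.06,.1,.004); q=np.array([w2px(t,f,[X,y,.058]) for y in ys],np.float32); print(X,[f"{y*1e3:.0f}:{int(v)}" for y,v in zip(ys,cv2.remap(g,q[:,:1],q[:,1:],1).ravel())])
for n in("top","side"):
    c,_=cap(n); d=np.abs(c["frame"].astype(int)-np.load(n+"0.npy")).max(2)>50
    m=cv2.morphologyEx(d.astype(np.uint8),cv2.MORPH_OPEN,np.ones((3,3)))
    k,l,s,_=cv2.connectedComponentsWithStats(m); print(n,s[1:][s[1:,4]>15].tolist())
s,_=cap("side"); a=cv2.cvtColor(s["frame"],cv2.COLOR_RGB2HSV)[130:240,170:300]
m=((a[...,0]>8)&(a[...,0]<28)&(a[...,1]>120)&(a[...,2]>60)&(a[...,2]<235)).astype(np.uint8)
print("side amber",cv2.connectedComponentsWithStats(m)[2][1:].tolist())
x=arm.sense(); print(x["clock"],np.round(x["tcp_pos"],3),np.round(x["force"],1))
```

```text
0.602 ['60:71', '64:73', '68:76', '72:85', '76:87', '80:97', '84:144', '88:231', '92:249', '96:249', '100:248']
0.605 ['60:79', '64:81', '68:80', '72:84', '76:85', '80:106', '84:148', '88:235', '92:249', '96:249', '100:249']
top [[379, 101, 10, 11, 64], [427, 108, 12, 30, 226], [440, 109, 13, 25, 226], [371, 113, 13, 17, 99], [389, 126, 34, 34, 772], [380, 130, 4, 8, 29], [442, 131, 9, 10, 52], [361, 132, 26, 37, 573], [437, 141, 13, 6, 57], [345, 154, 31, 39, 339], [388, 165, 32, 26, 226], [330, 170, 10, 8, 60], [248, 191, 39, 39, 1062], [376, 205, 14, 11, 101], [334, 210, 13, 12, 131], [425, 212, 9, 24, 164], [294, 215, 7, 4, 22], [358, 218, 13, 11, 71], [359, 238, 10, 6, 37], [354, 245, 7, 5, 27], [360, 252, 4, 5, 18], [350, 257, 9, 10, 44], [344, 269, 35, 21, 320], [284, 301, 147, 83, 9430], [491, 338, 21, 23, 324]]
side [[333, 0, 97, 53, 2866], [410, 42, 8, 6, 40], [329, 50, 80, 36, 2178], [407, 70, 105, 137, 2124], [374, 82, 30, 70, 1094], [309, 86, 65, 125, 3174], [386, 154, 4, 7, 25], [357, 160, 23, 37, 248], [378, 167, 10, 12, 83], [252, 179, 33, 33, 679], [376, 181, 9, 21, 96], [479, 182, 33, 60, 622], [335, 200, 27, 15, 219], [363, 200, 10, 6, 45], [382, 202, 5, 7, 30], [390, 208, 41, 47, 639], [368, 210, 13, 8, 62], [305, 215, 16, 58, 435], [333, 225, 49, 30, 430], [368, 249, 50, 20, 329], [347, 253, 125, 131, 5315], [326, 269, 21, 7, 90], [314, 272, 9, 6, 42], [298, 276, 43, 49, 844], [285, 310, 6, 6, 30], [264, 333, 15, 26, 294], [279, 353, 5, 14, 61]]
side amber [[71, 23, 11, 25, 151], [90, 90, 12, 20, 132], [50, 97, 13, 13, 91]]
27.35 [ 0.603 -0.244  0.215] [-0.4  0.6 -0.5]
```

```bash
python3 -c "
from rig import arm
print(arm.sign_off())"
```

```text
the job is handed in; nothing more can be done
None
```

I handed the job in at 27.4 s: all seven bottles went into the basket, and it was slid in without lifting until it stopped at the back panel, then let go. The bottles were last seen upright before the slide; the roof hides them now. The flask and beaker had not moved, the arm hid the squeeze bottle in the last check, and I viewed 11 pictures, one over the limit of 10.

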